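# Change pans over on the hob

## Task

Change the pans over on the hob: first slide the blue saucepan off the red ring until its base stands wholly inside the yellow ring, then slide the steel milk pan from the white ring into the outer red ring, keeping both pans flat on the glass, never lifted or tipped. Next turn the hob's red knob clockwise as far as it goes, and last of all set the blue lid gently on the saucepan so that it sits down all round. Leave the other things on the worktop where they are.

Things in the scene. Friction and masses are not known exactly. Their poses are not given: they have to be found in the camera images.
- hob: Table-top hob, 210 mm (its x) by 630 mm (its y), fixed; black glass top at z = 45 mm. Origin on the worktop under the centre of the red ring, z up; body from y = -355 to +275 mm and x = -105 to +105 mm in its frame. The three rings lie in a row along its y axis, 190 mm apart, the red one in the middle. A microwave and a wall cabinet stand behind its left half, 0.64 m ahead of the robot.
- red_ring: Boiling place, middle of the hob: two flat printed red circles, radius 78 and 50 mm. Origin at their centre on the glass (z = 45 mm). Same axes as the hob.
- yellow_ring: Keep-warm place at one end of the row (either end): one flat printed yellow circle, radius 88 mm. Origin at its centre on the glass.
- white_ring: Waiting place at the other end of the row: one flat printed white circle, radius 78 mm, with a small cross. Origin at its centre on the glass.
- saucepan: Blue round pan on the red ring: outer radius 70 mm, 65 mm high, wall 4 mm, open on top, 0.5 to 0.8 kg. Two ears at its own +x and -x sides, 48 mm wide, reaching 96 mm from the axis, 45 to 56 mm above the underside; they start within 0.3 rad of the hob's x axis, so its sides along the hob's y are clear. Origin at the centre of its underside, z up.
- milk_pan: Steel round pan on the white ring: outer radius 60 mm, 60 mm high, wall 4 mm, open on top, 0.35 to 0.6 kg. Two ears at its own +x and -x sides, 48 mm wide, reaching 86 mm from the axis, 40 to 51 mm above the underside; they start within 0.3 rad of the hob's x axis. Origin at the centre of its underside, z up.
- lid: Blue round lid, right way up on the worktop right of the hob, 0.18 kg. Skirt radius 58 mm up to z = 7 mm, flange radius 72 mm up to 11 mm, black round grip knob of diameter 30 mm from 23 to 45 mm. Origin at the centre of its underside, z up. Seated: skirt inside the pan (inner radius 66 mm), flange on the rim, lid origin 58 mm above the saucepan's underside.
- ring_knob (a joint): Red knob at the right-hand end of the hob (its -y end) that sets the red ring's heat: 0 off, grows clockwise seen from above, stop at 1.4 rad (full). It stays where it is left; friction about 0.03 N m.
- ring_knob_grip (a point): Point on the knob's upright axis, 37 mm above the glass, at x = -60, y = -312 mm of the hob. The grip is an upright bar 42 mm long, 14 mm thick, from 14 to 44 mm above the glass, on a round foot of radius 34 mm. At joint 0 the bar lies along the hob's x axis, white mark towards the robot (-x). The point's axes: the hob's, turned with the knob.
- salt_shaker: Glass salt shaker, 44 mm across, 90 mm high; leave alone. Origin at the centre of its underside.
- garlic: Garlic bulb, about 53 mm; leave alone. Origin at the centre of its underside.
- jam_jar: Jam jar with white lid, 65 mm across, 94 mm high; leave alone. Origin at the centre of its underside.
- tea_box: Pale green tea carton, 71x126 mm, 76 mm high; leave alone. Origin at the centre of its underside.

How it is judged:
By the outcome, as a careful person would: the job done as asked, in the order asked, and still so for the second after the job is handed in, with the robot touching nothing.
It also fails if it takes over 72 s, if anything falls off the work surface, if the arm or the gripper's body presses on something with over 40 N, if the wrist force passes 120 N, or if a joint passes its speed limit or range.

## Robot

A 7-joint arm with a two-finger parallel gripper is mounted at the origin on a cart in front of the work surface, level with it; the furniture and walls round the work are solid. World frame = base frame: x ahead of the robot, y to its left, z up, the work surface at z = 0. Lengths are in mm, angles in rad, forces in N, time in s.
With the tool pointing down it reaches from about 425 to 825 mm from the base axis. Payload 3.6 kg.
Tool frame: the origin (TCP) lies on the centre line of the jaws, within the pads' length; the fingertips stand 14 mm ahead of it and the grasp point (between the pads) lies 5 mm behind it (r.tips_ahead is the distance from the TCP to the fingertips, in mm); z points along the fingers, y is the line along which they close (so a half turn about z gives the same grasp; the last joint's range is limited). The gripper opens to 93 mm and grips with 3 to 60 N. Pads are 15 mm wide; open, the fingers measure 128 mm over their backs; the gripper's body (75 mm by 188 mm) begins 65 mm behind the grasp point.
Start: joints at [1.202, 0.615, -0.013, 1.423, 0.008, 1.103, -0.04], TCP at [217.88, -612.365, 232.64] pointing down, gripper open.
Joint ranges: [-3.12, 3.12], [-0.3, 2.06], [-1.34, 1.32], [0.26, 2.42], [-1.36, 4.5], [0.01, 1.98], [-2.84, 2.84]. Speed limits (rad/s): [2.79, 2.79, 3.14, 3.14, 3.14, 3.14, 3.14].

## Interface

Orientations are given as a unit quaternion [w, x, y, z].
In Python, from rig import r gives the robot as it stands.
- The arm moves only by the shell command python3 jog.py 'ROWS' [OPENING] [FORCE]. ROWS is a JSON list of rows, 1 to 8 of them, each of 4 numbers: dx, dy, dz in mm, then a turn about the tool's z in rad; each row shifts and turns the commanded pose from where the row before left it, along the tool's axes as they then stand; what a row does not reach is not made up. A row lasts 1/12 s, in which the tool goes at most 41.7 mm and 0.125 rad, less where a joint would pass 70% of its speed; a pose out of reach is approached as far as the arm can. OPENING is the finger opening in mm, set as the command begins (- or left out keeps the last). The fingers move at their own pace and stop on an object; FORCE is the grip in N (left out, the last holds). Time passes only in rows, so rows that do not move let the fingers close. It prints the time, the measured TCP pose, the force, the opening and the grip force at its end.
- r.state(): the state, without advancing time (a new reading comes with each control period).
- r.get_image(name): name is "scene" or "top" or "wrist"; returns a dict with "img" (384x512x3 uint8, red, green, blue), "intrinsics" (3x3 intrinsics, pixels), "k1" (the pictures are not rectified: a ray, as slopes to the right and down, at radius r is drawn at 1 + k1 r^2 times it, then the intrinsics apply), "pose" (4x4, takes a point from camera to world coordinates). Camera axes: x right, y down, z forward; pixel columns grow to the right and rows downward; lengths in mm; the calibration is good to about 2 mm. A picture is of the moment at which its call begins. There is no depth.
- r.sign_off(): hands the job in; it is judged then, once.
The state is a dict: "t": time; "qpos": joint angles; "joint_velocities": joint speeds; "effort": joint torques, N m; "tcp_pos": TCP position; "orientation": TCP orientation; "contact_force": force on the tool from outside, world axes, zero at the start; "wrist_torque": the same for the moment, N m; "gripper_width": finger opening in mm; "grasp_force": force on a finger pad.
Only numpy, scipy, OpenCV 4.12 (cv2) and the standard library are available. Lean on these libraries where they do the work, as an engineer would, in place of code of your own. Each camera call takes 0.05 s, during which the arm holds its last target. There are 200 camera calls.

## Working session

There is one attempt and no reset: what is moved stays moved. The work goes in short steps, Python scripts to look and compute and a shell command to move; the robot and the scene stay as the last step left them, time stands still between calls to the robot, and variables do not carry over. Pictures are saved under pics/ and viewed, at most 10 in all, crops included, and the job is handed in when it is done.

```bash
ls; mkdir -p pics
python3 - <<'E'
from rig import r
import cv2,numpy as np
s=r.state();print(s)
for n in("scene","top"):
    d=r.get_image(n);cv2.imwrite(f"pics/{n}0.png",d["img"][:,:,::-1]);print(n,d["intrinsics"].tolist(),d["k1"],np.round(d["pose"],3).tolist())
E
```

```text
jog.py
pics
rig.py
{'t': 0.0, 'qpos': array([ 1.20248054,  0.61592503, -0.01260613,  1.42486847,  0.00812566,
        1.1034363 , -0.04043057]), 'joint_velocities': array([ 0.00073702,  0.00041796, -0.00188301,  0.00092446, -0.00175031,
        0.00057402,  0.0011276 ]), 'effort': array([ 3.68372230e-04, -4.58935082e+01,  2.09591193e-01, -1.65746766e+01,
       -6.09662128e-02,  2.04953790e-02,  2.49283039e-04]), 'tcp_pos': array([ 217.62200103, -611.68350536,  231.48750617]), 'orientation': array([-1.26830126e-03,  9.85426625e-01,  1.70096135e-01, -2.52779448e-04]), 'contact_force': array([-0.37807141, -0.17193033, -0.05551358]), 'wrist_torque': array([-0.00309076,  0.00499949, -0.02272949]), 'grasp_force': 0.0, 'gripper_width': 92.73578803651908}
scene [[450.80916586646816, 0.0, 249.5155773328119], [0.0, 450.80916586646816, 194.72136237860093], [0.0, 0.0, 1.0]] -0.18215004057682982 [[-0.89, -0.359, 0.282, 36.856], [-0.456, 0.691, -0.561, 1160.265], [0.007, -0.628, -0.778, 1577.742], [0.0, 0.0, 0.0, 1.0]]
top [[353.30864970283596, 0.0, 248.19377768782041], [0.0, 353.30864970283596, 191.36608008046485], [0.0, 0.0, 1.0]] -0.005030998790160732 [[-0.026, -0.985, 0.17, 372.399], [-1.0, 0.026, -0.0, 92.673], [-0.004, -0.17, -0.985, 1254.549], [0.0, 0.0, 0.0, 1.0]]
```
View pics/top0.png

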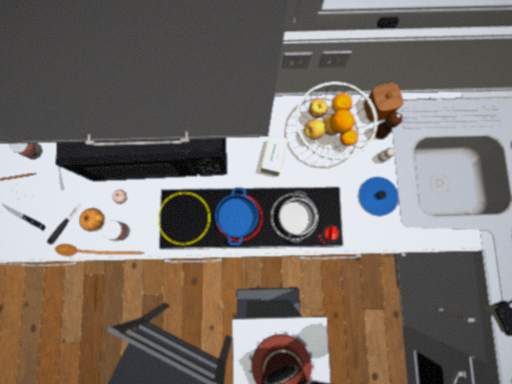

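View pics/scene0.png

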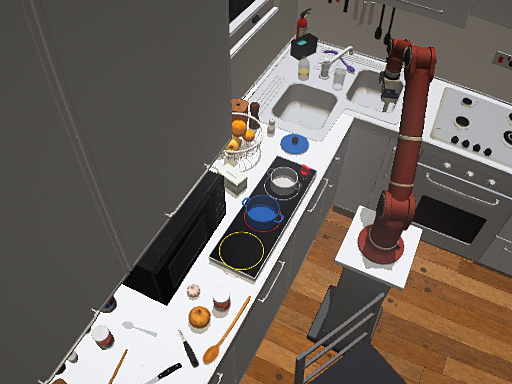

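The top view shows the yellow ring at (185,218), the saucepan at (238,215), the milk pan at (295,217), the red knob at (331,233) and the lid at (378,196). The order along the hob is yellow (left), red, white (right). Next I'll measure coarsely.

Create h.py:
```python
from rig import r
import cv2,numpy as np
from scipy.spatial.transform import Rotation as R
def cast(d,px,z):
    p=np.asarray(px,float).reshape(-1,1,2)
    u=cv2.undistortPoints(p,np.array(d["intrinsics"]),np.array([d["k1"],0,0,0,0.])).reshape(-1,2)
    P=np.array(d["pose"]);v=np.c_[u,np.ones(len(u))]@P[:3,:3].T;o=P[:3,3]
    return (o+v*((z-o[2])/v[:,2])[:,None])[:,:2]
def blobs(d,lo,hi,amin=20):
    m=cv2.inRange(cv2.cvtColor(d["img"],cv2.COLOR_RGB2HSV),lo,hi)
    n,l,s,c=cv2.connectedComponentsWithStats(m)
    o=[(s[i,4],c[i],np.argwhere(l==i)[:,::-1]) for i in range(1,n) if s[i,4]>=amin]
    return sorted(o,key=lambda b:-b[0])
def circ(p):  # least-squares circle
    A=np.c_[2*p,np.ones(len(p))];c=np.linalg.lstsq(A,(p**2).sum(1),rcond=None)[0]
    return c[:2],np.sqrt(c[2]+c[0]**2+c[1]**2)
def yaw(s):  # heading of tool x
    q=s["orientation"];m=R.from_quat([q[1],q[2],q[3],q[0]]).as_matrix();return m
def tool(s,x,y,z,a):
    m=yaw(s);dd=m.T@(np.array([x,y,z])-s["tcp_pos"]);h=np.arctan2(m[1,0],m[0,0])
    t=(h-a+np.pi/2)%np.pi-np.pi/2
    return np.round(dd,1),round(t,3)
```

Run:
```python
from h import *
for n in("top","scene"):
    d=r.get_image(n)
    print(n)
    for nm,lo,hi,z in(("yel",(22,120,100),(35,255,255),45),("blue",(100,120,60),(125,255,255),100),("red",(0,180,90),(4,255,255),85)):
        for a,c,p in blobs(d,lo,hi)[:4]:
            print(nm,a,c.round(1),cast(d,c,z).round(),p.min(0),p.max(0), [circ(cast(d,p,45))] if nm=="yel" else "")
    # hob corners
d=r.get_image("top")
print("corners",cast(d,[[159,190],[160,249],[342,187],[342,245]],45).round())
print("white ctr",cast(d,[[295,217]],45).round())
```

```text
top
yel 346 [188. 218.] [[494. 302.]] [161 192] [210 244] [(array([495.12287873, 317.36254939]), np.float64(87.92555147384297))]
yel 120 [318.9 106.5] [[ 886. -172.]] [312 101] [326 111] [(array([ 887.993686  , -171.76109897]), np.float64(17.783727373830192))]
yel 116 [319.2 126.6] [[ 810. -168.]] [313 121] [325 133] [(array([ 809.23739394, -167.78817314]), np.float64(16.250619206481748))]
yel 69 [343.  100.5] [[ 907. -260.]] [338  97] [349 105] [(array([ 904.82775079, -261.46684708]), np.float64(14.282875816089813))]
blue 1669 [236.2 215.5] [[492. 134.]] [214 188] [258 245] 
blue 1109 [378.2 195.9] [[ 545. -337.]] [359 177] [397 214] 
red 131 [331.2 232.4] [[ 430. -177.]] [325 226] [338 239] 
red 95 [257.9 221.7] [[471.  63.]] [249 199] [262 238] 
scene
yel 41 [231.5 265.3] [[493. 402.]] [220 256] [246 269] [(array([493.17531118, 326.32636459]), np.float64(84.11884794125197))]
yel 37 [259.6 249.6] [[428. 287.]] [253 235] [263 266] [(array([492.18727585, 322.03881899]), np.float64(86.97563471887285))]
yel 26 [221.8 243.6] [[575. 332.]] [219 235] [228 254] [(array([502.09898585, 323.20676253]), np.float64(79.67941059388815))]
yel 21 [232.8 141.3] [[ 815. -202.]] [230 139] [235 144] [(array([ 814.26261389, -201.04343652]), np.float64(12.076860682589144))]
blue 576 [262.4 211.1] [[485. 148.]] [242 195] [283 222] 
blue 394 [294.1 143.9] [[ 526. -271.]] [281 134] [308 153] 
blue 95 [259.5 225.6] [[464. 218.]] [247 220] [275 229] 
red 53 [301.9  22.1] [[  930. -1345.]] [298  18] [306  27] 
red 30 [411.5  44.8] [[  228. -1454.]] [407  40] [416  49] 
red 25 [399.2  40.6] [[  310. -1459.]] [393  39] [406  43] 
red 21 [423.3  48.2] [[  152. -1458.]] [418  46] [429  50] 
corners [[ 594.  403.]
 [ 391.  396.]
 [ 588. -234.]
 [ 388. -220.]]
white ctr [[488. -66.]]
```

```bash
python3 jog.py '[[0,0,-38,0.114],[0,0,-38,0.114],[0,0,-38,0.114],[30,-28,0,0],[30,-28,0,0],[30,-28,0,0],[30,-28,0,0],[30,-28,0,0]]' 40
python3 jog.py '[[10,-38,0,0],[10,-38,0,0],[10,-38,0,0],[10,-38,0,0],[10,-38,0,0],[10,-38,0,0],[10,-38,0,0],[10,-38,0,0]]'
python3 jog.py '[[4,-38,0,0],[4,-38,0,0],[4,-38,0,0],[4,-38,0,0],[0,-38,0,0],[0,0,0,0],[0,0,0,0]]'
python3 - <<'E'
from h import *
d=r.get_image("wrist");cv2.imwrite("pics/w1.png",d["img"][:,:,::-1]);print(np.round(d["pose"],2).tolist(),d["k1"],d["intrinsics"][0][0]);print(r.state()["qpos"])
E
```

```text
t: 0.92
tcp_pos: [369.0, -470.8, 346.8]
orientation: [-0.0, 1.0, -0.0, 0.0]
contact_force: [0.1, 0.2, 0.9]
gripper_width: 44.4
grasp_force: 0.0
t: 1.58
tcp_pos: [447.9, -166.5, 346.9]
orientation: [0.0, 1.0, -0.0, 0.0]
contact_force: [0.8, 0.3, -0.3]
gripper_width: 40.1
grasp_force: 0.0
t: 2.17
tcp_pos: [463.7, 24.1, 346.7]
orientation: [-0.0, 1.0, 0.003, -0.0]
contact_force: [-0.3, -0.2, -0.1]
gripper_width: 39.5
grasp_force: 0.0
[[0.01, -0.96, -0.29, 543.84], [-1.0, -0.01, -0.0, 24.17], [0.0, 0.29, -0.96, 498.37], [0.0, 0.0, 0.0, 1.0]] -0.06706201930115939 288.3854601125265
[ 0.04882018  0.2240006  -0.18136032  1.73753117  0.04399969  1.18416489
 -1.71413303]
```

View pics/w1.png

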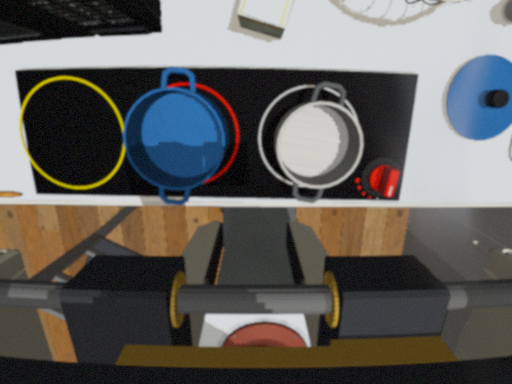

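Wrist view: yellow ring centred near (73,131), saucepan at (178,137), milk pan at (318,143), knob at (382,180) with its bar about vertical in the image, i.e. near the hob's x axis, and the lid at (485,97) with its grip at (497,98). I'll measure from this view.

Run:
```python
from h import *
d=r.get_image("wrist")
a,c,p=blobs(d,(22,120,100),(35,255,255))[0];print("yel",circ(cast(d,p,45)))
B=blobs(d,(100,120,50),(125,255,255))
for a,c,p in B[:3]:print(a,c)
pan=[b for b in B if b[1][0]<250][0];lid=[b for b in B if b[1][0]>400][0]
m=np.zeros((384,512),np.uint8);m[pan[2][:,1],pan[2][:,0]]=1
k=cv2.findContours(m,cv2.RETR_EXTERNAL,cv2.CHAIN_APPROX_NONE)[0][0][:,0]
w=cast(d,k,110);c0=np.array([492,134.])
for _ in range(4):
    v=w-c0;an=np.degrees(np.arctan2(v[:,1],v[:,0]));rr=np.hypot(*v.T)
    s=(an>35)&(an<145)&(abs(rr-70)<8);c1,R1=circ(w[s]);c0=c1
print("pan circ",c1,R1,s.sum())
for lo in range(-180,180,20):
    q=(an>=lo)&(an<lo+20);print(lo,rr[q].max().round(1) if q.any() else None,end="; ")
m[:]=0;m[lid[2][:,1],lid[2][:,0]]=1
k=cv2.findContours(m,cv2.RETR_EXTERNAL,cv2.CHAIN_APPROX_NONE)[0][0][:,0]
k=k[(k[:,0]<505)];print("\nlid",circ(cast(d,k,11)))
# ears
w=cast(d,pan[2],101);v=w-c0;f=np.hypot(*v.T)>76
for sg in(1,-1):
    q=f&(v[:,0]*sg>0);print("ear",sg,v[q].mean(0))
# white ring / red knob
a,c,p=[b for b in blobs(d,(0,150,60),(6,255,255)) if b[1][0]>350][0]
print("knob",a,c,cast(d,c,85),p.min(0),p.max(0))
im=d["img"];cv2.imwrite("pics/c1.png",cv2.resize(im[70:215,250:420,::-1],None,fx=4,fy=4,interpolation=cv2.INTER_CUBIC))
```

```text
yel (array([497.20011269, 317.7707842 ]), np.float64(86.72144278392801))
9045 [173.56627971 135.81039248]
2636 [490.04135053  98.21396055]
339 [456.65486726  82.47492625]
pan circ [494.46838968 129.38875251] 72.87326296377064 91
-180 89.0; -160 68.9; -140 67.3; -120 67.4; -100 71.7; -80 72.5; -60 72.7; -40 87.8; -20 93.6; 0 92.6; 20 73.0; 40 74.3; 60 74.1; 80 75.3; 100 74.5; 120 73.8; 140 82.6; 160 90.5; 
lid (array([ 559.03292576, -400.022139  ]), np.float64(65.18489212122456))
ear 1 [78.04500031  3.61297898]
ear -1 [-68.95718494  29.05753582]
knob 652 [381.62576687 178.61196319] [[ 435.50897252 -170.53548388]] [367 164] [397 197]
```

View pics/c1.png

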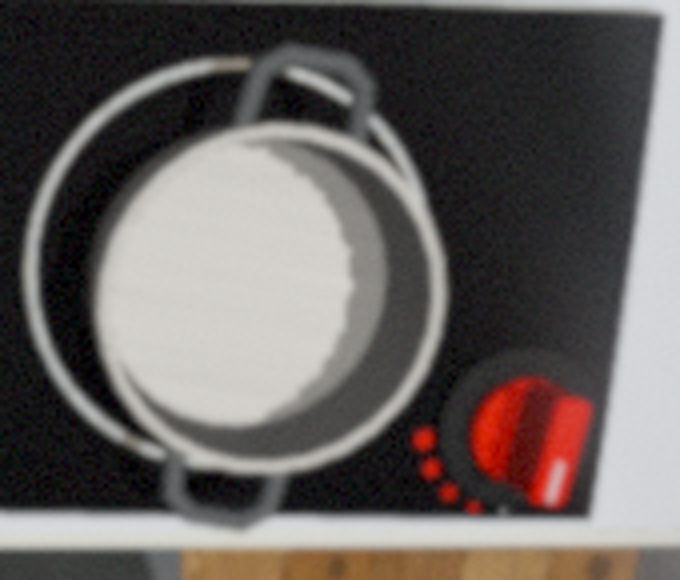

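The saucepan rim is at about (494,131), the yellow centre at (497,318) and the hob yaw is about 0. In the crop the milk pan's rim centre is at about (270,297) and the knob's white mark points to the robot, with the bar along x (0). I'll now grip the saucepan's +y wall.

```bash
python3 jog.py '[[6,-35,30,0],[6,-35,30,0],[6,-35,30,0],[6,-35,30,0],[6,-35,30,0],[0,0,0,0],[0,0,0,0]]' 44
python3 - <<'E'
from h import *
print(tool(r.state(),494,198,92,0))
d=r.get_image("wrist");cv2.imwrite("pics/w2.png",d["img"][:,:,::-1])
E
```

```text
t: 2.85
tcp_pos: [490.4, 177.9, 210.4]
orientation: [0.001, 1.0, 0.0, -0.002]
contact_force: [0.6, -1.0, 0.8]
gripper_width: 43.8
grasp_force: 0.0
(array([  4. , -20.3, 118.3]), np.float64(0.0))
```

View pics/w2.png

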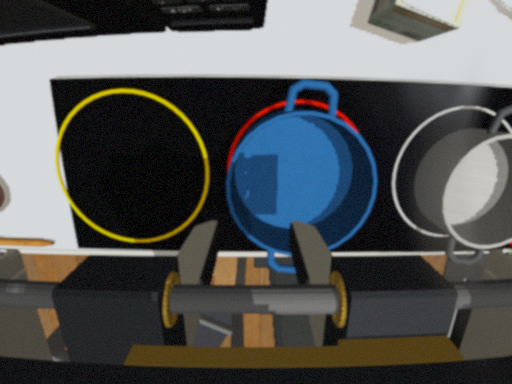

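The jaws are at the left rim; the pan's left edge is at column 228 and the yellow ring spans columns 57 to 210. I'll refine the wall position.

Run:
```python
from h import *
d=r.get_image("wrist")
p=blobs(d,(100,120,50),(125,255,255))[0][2]
m=np.zeros((384,512),np.uint8);m[p[:,1],p[:,0]]=1
rows=[(m[y].nonzero()[0].min(),m[y].nonzero()[0].max(),y) for y in range(120,225,8)]
L=cast(d,[(a-.5,y) for a,b,y in rows],110);Rr=cast(d,[(b+.5,y) for a,b,y in rows],110)
print(np.c_[L,Rr].round(1)); print(circ(np.r_[L,Rr]))
a,c,p=blobs(d,(22,120,100),(35,255,255))[0];print("yel",circ(cast(d,p,45)))
print(r.state()["tcp_pos"])
```

```text
[[556.8 171.1 557.  103.7]
 [550.1 179.8 550.2  95.3]
 [543.2 185.9 543.3  83.1]
 [536.2 190.4 536.3  77.9]
 [529.2 194.1 529.2  72.6]
 [522.  196.9 521.9  69. ]
 [514.7 198.9 514.5  66.3]
 [507.3 202.7 507.   64.5]
 [499.8 203.9 499.4  63.6]
 [492.1 204.1 491.6  63.7]
 [484.3 203.5 483.7  63.7]
 [476.4 201.8 475.7  65.6]
 [468.3 199.3 467.6  68.6]
 [460.1 194.7 459.3  72.5]]
(array([494.41050346, 133.78464519]), np.float64(70.28387035391756))
yel (array([495.82250492, 318.25771998]), np.float64(87.72139896879908))
[491.91122776 175.94057987 212.56946415]
```

```bash
python3 jog.py '[[1,-12,0,0],[1,-13,0,0],[0,0,30,0],[0,0,30,0],[0,0,20,0],[0,0,0,0],[0,0,0,0]]' 44
python3 - <<'E'
from h import *
s=r.state();print(s["tcp_pos"],tool(s,494,202,92,0))
E
```

```text
t: 3.53
tcp_pos: [493.0, 204.0, 132.5]
orientation: [-0.0, 1.0, -0.0, -0.0]
contact_force: [-0.1, 0.9, 0.0]
gripper_width: 44.1
grasp_force: 0.0
[493.00363918 204.02255354 132.49291476] (array([ 1. ,  2. , 40.5]), np.float64(-0.0))
```

```bash
python3 jog.py '[[0,1,20,0],[0,1,18,0],[0,0,0,0]]' 44
python3 jog.py '[[0,0,0,0],[0,0,0,0],[0,0,0,0],[0,0,0,0],[0,0,0,0],[0,0,0,0]]' 0 12
```

```text
t: 3.78
tcp_pos: [492.6, 201.2, 93.8]
orientation: [0.0, 1.0, -0.0, -0.001]
contact_force: [-0.0, -0.1, -0.9]
gripper_width: 44.3
grasp_force: 0.0
t: 4.28
tcp_pos: [493.2, 201.6, 94.8]
orientation: [-0.0, 1.0, -0.0, 0.0]
contact_force: [-1.3, -0.0, 0.2]
gripper_width: 8.7
grasp_force: 0.0
```

```bash
python3 jog.py '[[0,0,0,0],[0,0,0,0],[0,-4,0,0],[0,-10,0,0],[0,-14,0,0],[0,-14,0,0],[0,-14,0,0]]' 0 15
python3 jog.py '[[0,-14,0,0],[0,-14,0,0],[0,-14,0,0],[1,-14,0,0],[0,-14,0,0],[1,-14,0,0],[0,-14,0,0],[0,-14,0,0]]'
python3 jog.py '[[0,-8,0,0],[0,-4,0,0],[0,-2,0,0],[0,0,0,0],[0,0,0,0]]'
python3 - <<'E'
from h import *
d=r.get_image("wrist");cv2.imwrite("pics/w3.png",d["img"][:,:,::-1]);s=r.state();print(s["contact_force"],s["tcp_pos"])
E
```

```text
t: 4.87
tcp_pos: [493.8, 253.9, 94.6]
orientation: [0.003, 1.0, -0.001, 0.0]
contact_force: [0.3, -5.7, 5.0]
gripper_width: 4.0
grasp_force: 15.0
t: 5.53
tcp_pos: [496.2, 365.5, 94.6]
orientation: [0.004, 1.0, -0.001, 0.0]
contact_force: [-0.2, -7.3, 7.0]
gripper_width: 3.7
grasp_force: 15.0
t: 5.95
tcp_pos: [495.6, 380.5, 94.6]
orientation: [0.003, 1.0, -0.001, 0.0]
contact_force: [0.0, -4.9, 6.7]
gripper_width: 3.6
grasp_force: 15.0
[-0.50483777 -5.2732582   6.71094821] [495.59697339 380.53124658  94.65740205]
```

View pics/w3.png

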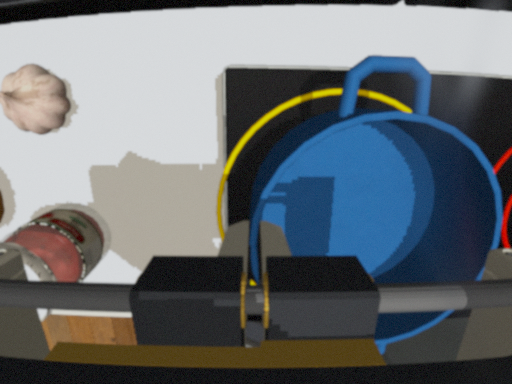

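The held saucepan is now over the yellow ring, about 5 mm short. I'll nudge it on, release, rise and check.

```bash
python3 jog.py '[[0,-3,0,0],[0,-3,0,0],[0,0,0,0],[0,0,0,0]]'
python3 jog.py '[[0,0,0,0],[0,0,0,0],[0,0,0,0],[0,0,0,0],[0,0,-20,0],[0,0,-35,0],[0,0,-38,0],[0,0,-38,0]]' 36
python3 jog.py '[[0,36,-38,0],[0,36,-38,0],[0,36,0,0],[0,36,0,0],[0,36,0,0],[0,0,0,0],[0,0,0,0]]' 40
python3 - <<'E'
from h import *
d=r.get_image("wrist");cv2.imwrite("pics/w4.png",d["img"][:,:,::-1]);s=r.state();print(s["contact_force"],s["tcp_pos"])
p=blobs(d,(100,120,50),(125,255,255))[0][2]
m=np.zeros((384,512),np.uint8);m[p[:,1],p[:,0]]=1
c0=cast(d,p.mean(0),105)[0];k=cv2.findContours(m,cv2.RETR_EXTERNAL,cv2.CHAIN_APPROX_NONE)[0][0][:,0];w=cast(d,k,110)
for _ in range(5):
    v=w-c0;an=np.degrees(np.arctan2(v[:,1],v[:,0]));q=(an>35)&(an<150)&(abs(np.hypot(*v.T)-70)<8);c0,R1=circ(w[q])
print("pan",c0,R1)
for b in blobs(d,(22,120,100),(35,255,255))[:3]:print("yel",b[0],circ(cast(d,b[2],45)))
g=cv2.cvtColor(d["img"],cv2.COLOR_RGB2HSV);print("red")
for b in blobs(d,(0,150,60),(6,255,255))[:4]:print(b[0],b[1],circ(cast(d,b[2],45)),cast(d,b[1],85))
E
```

```text
t: 6.33
tcp_pos: [495.9, 386.2, 94.6]
orientation: [0.003, 1.0, -0.001, 0.0]
contact_force: [0.1, -5.2, 6.2]
gripper_width: 4.0
grasp_force: 15.0
t: 7.0
tcp_pos: [494.2, 389.7, 226.1]
orientation: [0.0, 1.0, 0.0, -0.001]
contact_force: [0.5, -0.3, -0.5]
gripper_width: 35.9
grasp_force: 0.0
t: 7.58
tcp_pos: [495.3, 221.9, 286.0]
orientation: [0.0, 1.0, -0.002, 0.0]
contact_force: [0.1, 0.9, -0.3]
gripper_width: 40.0
grasp_force: 0.0
[-0.44793772  0.26469646  0.36578599] [494.83766935 224.35428897 285.88092698]
pan [503.58421776 310.42690673] 74.47882665117908
yel 785 (array([495.73937699, 318.49761279]), np.float64(87.72947721729565))
yel 125 (array([244.35925582, 125.80295368]), np.float64(42.682652359429675))
yel 122 (array([576.31440388, 332.31009903]), np.float64(11.12957627146383))
red
1858 [320.06996771 159.41119483] (array([493.4750846 , 128.76613817]), np.float64(77.90441228719588)) [[507.09162584 139.2608117 ]]
1189 [320.01597981 162.27165685] (array([493.40912249, 128.87753098]), np.float64(50.069541157187174)) [[503.46840381 139.11858692]]
39 [509.66666667 212.07692308] (array([ 417.55477299, -177.65727591]), np.float64(6.083434523987826)) [[ 433.54852593 -134.99682208]]
```

View pics/w4.png

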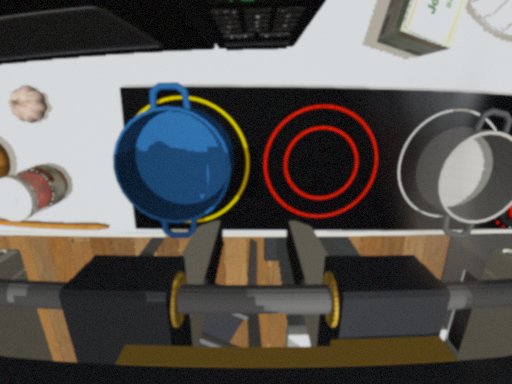

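The saucepan now sits in the yellow ring, pan columns 114 to 233 against the ring's right edge at 249. The red ring is centred at (493.4,128.8) mm. I'll confirm the pan offset by rows, then go over the milk pan.

```bash
python3 - <<'E'
from h import *
d=r.get_image("wrist")
p=blobs(d,(100,120,50),(125,255,255))[0][2]
m=np.zeros((384,512),np.uint8);m[p[:,1],p[:,0]]=1
q=[m[y].nonzero()[0] for y in range(130,206,6)]
L=cast(d,[(a.min()-.5,y) for a,y in zip(q,range(130,206,6))],110)
Rr=cast(d,[(a.max()+.5,y) for a,y in zip(q,range(130,206,6))],110)
print(np.c_[L,Rr].round(1)[::2],circ(L),circ(Rr),circ(np.r_[L,Rr]))
E
python3 jog.py '[[0,30,0,0],[0,36,0,0],[0,36,0,0],[0,36,0,0],[0,36,0,0],[0,30,0,0],[0,0,0,0],[0,0,0,0]]' 40
python3 - <<'E'
from h import *
d=r.get_image("wrist");cv2.imwrite("pics/w5.png",cv2.resize(d["img"][60:240,200:,::-1],None,fx=2.5,fy=2.5,interpolation=cv2.INTER_CUBIC));print(r.state()["tcp_pos"])
E
```

```text
[[546.1 371.4 545.2 253.9]
 [532.6 380.1 531.7 247.5]
 [518.7 384.3 518.  247.8]
 [504.4 386.2 503.9 246.9]
 [489.8 384.5 489.5 249.5]
 [474.9 379.1 474.8 253.4]
 [459.6 369.8 459.7 263.4]] (array([504.13052122, 316.53112094]), np.float64(69.1935485760907)) (array([511.40977421, 333.97711217]), np.float64(87.42512206728973)) (array([506.73349245, 315.71852316]), np.float64(70.00589586684565))
t: 8.35
tcp_pos: [495.3, 20.3, 285.5]
orientation: [-0.0, 1.0, -0.001, 0.0]
contact_force: [0.8, -0.1, -0.2]
gripper_width: 40.1
grasp_force: 0.0
[495.2516585   22.15557056 285.58221564]
```

View pics/w5.png

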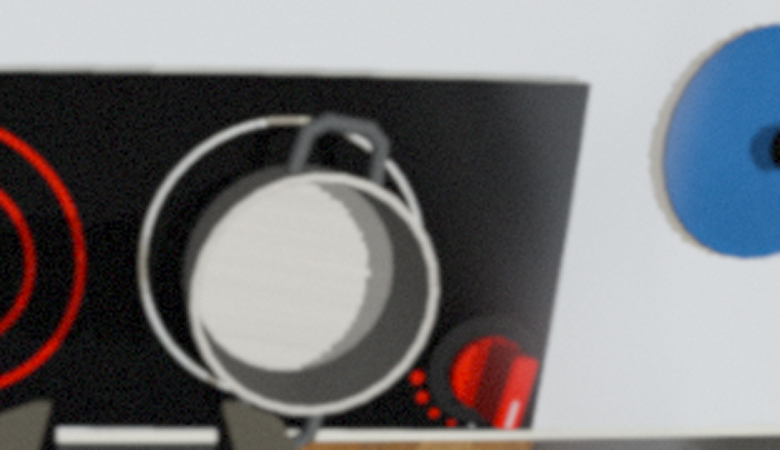

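The milk pan's rim spans crop columns 190–438 and rows 172–414, so its centre in the full image is about (325.6,177.2); the knob's white mark is at (510,412).

Run:
```python
from h import *
d=r.get_image("wrist")
f=lambda u,v:(u/2.5+200,v/2.5+60)
w=cast(d,[f(190,290),f(438,290),f(314,172),f(314,414),f(314,293)],105);print(w.round(1))
# rim detail: bright pixels around predicted rim
c0=(w[0]+w[1])/2
g=cv2.cvtColor(d["img"],cv2.COLOR_RGB2GRAY);P=np.argwhere(g>120)[:,::-1];W=cast(d,P,105)
for _ in range(5):
    v=W-c0;rr=np.hypot(*v.T);an=np.degrees(np.arctan2(v[:,1],v[:,0]));s=(abs(rr-58)<5)&(an<100)&(an>-150);s=(abs(rr-58)<5)&((an<-20)|(an>150));c0,Rf=circ(W[s])
print("milk",c0,Rf,s.sum())
s=r.state();print(s["tcp_pos"],tool(s,c0[0],c0[1]+58,87,0))
d=r.get_image("top");p=blobs(d,(100,120,60),(125,255,255))[0];print("sauce top",cast(d,p[1],100),[circ(cast(d,b[2],45)) for b in blobs(d,(22,120,100),(35,255,255))[:1]])
```

```text
[[ 491.2   -4. ]
 [ 491.7 -123.4]
 [ 546.9  -59.4]
 [ 427.2  -68. ]
 [ 489.9  -63.3]]
milk [487.34277533 -65.67519618] 57.688299248592074 671
[495.15008735  22.9724566  285.60509612] (array([ -7.9,  31. , 198.5]), np.float64(0.004))
sauce top [[499.12039716 316.77129598]] [(array([495.24954704, 317.01493478]), np.float64(87.7100673097596))]
```

```bash
python3 jog.py '[[-3,15,0,0],[-4,14,20,0],[0,0,35,0],[0,0,35,0],[0,0,35,0],[0,0,0,0],[0,0,0,0]]' 40
python3 jog.py '[[0,0,20,0],[0,0,20,0],[0,0,0,0],[0,0,0,0]]' 40
```

```text
t: 9.08
tcp_pos: [487.2, -7.0, 159.9]
orientation: [-0.0, 1.0, 0.002, -0.002]
contact_force: [0.5, 0.3, 0.9]
gripper_width: 39.8
grasp_force: 0.0
t: 9.42
tcp_pos: [489.1, -8.0, 122.3]
orientation: [-0.0, 1.0, 0.001, 0.001]
contact_force: [0.8, -0.1, 0.1]
gripper_width: 40.1
grasp_force: 0.0
```

```bash
python3 jog.py '[[0,0,20,0],[0,0,13,0],[0,0,0,0]]' 40
python3 jog.py '[[0,0,0,0],[0,0,0,0],[0,0,0,0],[0,0,0,0],[0,0,0,0],[0,0,0,0],[0,0,0,0],[0,0,0,0]]' 0 12
python3 jog.py '[[0,-4,0,0],[0,-10,0,0],[0,-14,0,0],[1,-14,0,0],[0,-14,0,0],[1,-14,0,0],[0,-14,0,0],[0,-14,0,0]]'
python3 jog.py '[[1,-14,0,0],[0,-14,0,0],[1,-14,0,0],[0,-14,0,0],[1,-14,0,0],[0,-12,0,0],[0,-6,0,0],[0,0,0,0]]'
python3 jog.py '[[0,0,0,0]]'
```

```text
t: 9.67
tcp_pos: [488.3, -8.5, 88.2]
orientation: [-0.0, 1.0, 0.0, 0.0]
contact_force: [-0.1, 0.3, 0.5]
gripper_width: 40.0
grasp_force: 0.0
t: 10.33
tcp_pos: [488.0, -8.5, 88.2]
orientation: [-0.0, 1.0, -0.0, 0.0]
contact_force: [-1.2, 1.6, 5.7]
gripper_width: 6.2
grasp_force: 11.6
t: 11.0
tcp_pos: [490.6, 86.3, 88.2]
orientation: [0.002, 1.0, -0.001, 0.0]
contact_force: [-0.4, -4.6, 5.5]
gripper_width: 3.9
grasp_force: 12.0
t: 11.67
tcp_pos: [493.6, 177.0, 88.3]
orientation: [0.001, 1.0, 0.0, 0.001]
contact_force: [0.3, -1.3, 4.1]
gripper_width: 3.8
grasp_force: 12.0
t: 11.75
tcp_pos: [493.6, 177.0, 88.3]
orientation: [0.0, 1.0, 0.0, 0.001]
contact_force: [0.6, -0.7, 4.8]
gripper_width: 3.8
grasp_force: 12.0
```

```bash
python3 jog.py '[[0,-5,0,0],[0,-5,0,0],[0,0,0,0],[0,0,0,0]]'
python3 jog.py '[[0,0,0,0],[0,0,0,0],[0,0,0,0],[0,0,0,0],[0,0,-20,0],[0,0,-35,0],[0,0,-38,0],[0,0,-38,0]]' 34
python3 jog.py '[[0,36,-38,0],[0,36,-38,0],[0,0,0,0],[0,0,0,0]]' 40
python3 - <<'E'
from h import *
d=r.get_image("wrist");cv2.imwrite("pics/w6.png",d["img"][:,:,::-1]);s=r.state();print(s["tcp_pos"],s["contact_force"])
E
```

```text
t: 12.08
tcp_pos: [493.7, 184.8, 88.2]
orientation: [0.001, 1.0, -0.001, 0.0]
contact_force: [0.4, -3.4, 6.5]
gripper_width: 3.9
grasp_force: 12.0
t: 12.75
tcp_pos: [492.1, 187.2, 219.6]
orientation: [0.0, 1.0, 0.0, -0.001]
contact_force: [0.1, 0.3, 0.1]
gripper_width: 34.2
grasp_force: 0.0
t: 13.08
tcp_pos: [493.8, 128.4, 280.9]
orientation: [-0.0, 1.0, -0.002, 0.002]
contact_force: [0.1, 0.7, 0.0]
gripper_width: 40.2
grasp_force: 0.0
[492.59176439 129.92500119 279.22996393] [-0.41551633  0.27496586 -1.05932718]
```

View pics/w6.png

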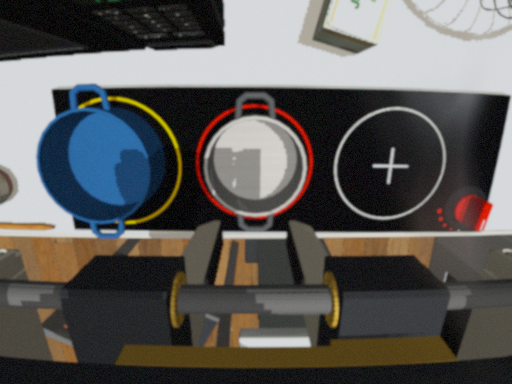

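The milk pan stands in the red ring, its rim centre at (255,166) against the ring's (255,162), and the saucepan in the yellow. I'll go to the knob next, measuring both on the way.

```bash
python3 - <<'E'
from h import *
d=r.get_image("wrist")
print("milk rim LR,TB",cast(d,[(203,166),(308,166),(255,116),(255,217)],105).round())
print("sauce LR,TB",cast(d,[(38,160),(166,160),(102,104),(102,222)],110).round())
s=r.state();print(s["qpos"].round(2))
E
python3 jog.py '[[-6,34,0,0],[-6,38,0,0],[-6,38,0,0],[-7,38,0,0],[-7,38,0,0],[-7,38,0,0],[-7,38,0,0],[-7,34,0,0]]' 40
python3 jog.py '[[-8,14,30,0],[0,0,30,0],[0,0,0,0],[0,0,0,0]]'
python3 - <<'E'
from h import *
d=r.get_image("wrist");s=r.state();print(s["tcp_pos"],s["qpos"].round(2))
for b in blobs(d,(0,150,60),(8,255,255))[:3]:print(b[0],b[1],cast(d,b[1],80),cast(d,[b[2].min(0),b[2].max(0)],89))
print(tool(s,429.6,-182.5,79,-.012))
# white mark
g=cv2.inRange(cv2.cvtColor(d["img"],cv2.COLOR_RGB2HSV),(0,0,170),(180,60,255));c=blobs(d,(0,150,60),(8,255,255))[0]
x0,y0=c[2].min(0)-2;x1,y1=c[2].max(0)+3;q=np.argwhere(g[y0:y1,x0:x1])[:,::-1]+[x0,y0];print(len(q),cast(d,q,89).round() if len(q)<25 else cast(d,q.mean(0),89))
cv2.imwrite("pics/w7.png",d["img"][:,:,::-1])
E
```

```text
milk rim LR,TB [[502. 189.]
 [502.  67.]
 [558. 129.]
 [439. 129.]]
sauce LR,TB [[512. 384.]
 [510. 230.]
 [573. 296.]
 [434. 317.]]
[-0.26  0.35 -0.06  1.75  0.02  1.04 -1.9 ]
t: 13.85
tcp_pos: [439.0, -166.7, 277.4]
orientation: [-0.001, 1.0, 0.001, -0.002]
contact_force: [0.3, 0.6, 0.9]
gripper_width: 39.5
grasp_force: 0.0
t: 14.18
tcp_pos: [431.0, -178.1, 217.2]
orientation: [-0.002, 1.0, 0.001, -0.003]
contact_force: [0.8, 0.1, -0.7]
gripper_width: 40.1
grasp_force: 0.0
[ 432.37957912 -178.46585533  218.70648684] [ 0.3   0.35  0.06  1.95 -0.03  0.84 -1.19]
1332 [257.88063063 178.24624625] [[ 434.73355984 -182.01446105]] [[ 458.67608205 -162.26762655]
 [ 408.65342879 -202.84661801]]
1096 [ 35.50547445 124.28923358] [[491.77313215  46.20707154]] [[562.58636352  64.22717977]
 [426.26694976  28.79425095]]
49 [225.83673469 179.42857143] [[ 433.37063943 -148.79645056]] [[ 439.37232311 -145.97487395]
 [ 432.1026114  -152.82767092]]
(array([ -2.5,   4.3, 139.7]), np.float64(0.015))Traceback (most recent call last):
  File "<stdin>", line 7, in <module>
  File "h.py", line 6, in cast
    u=cv2.undistortPoints(p,np.array(d["intrinsics"]),np.array([d["k1"],0,0,0,0.])).reshape(-1,2)
      ~~~~~~~~~~~~~~~~~~~^^^^^^^^^^^^^^^^^^^^^^^^^^^^^^^^^^^^^^^^^^^^^^^^^^^^^^^^^^
cv2.error: OpenCV(4.12.0) /io/opencv/modules/calib3d/src/undistort.dispatch.cpp:347: error: (-215:Assertion failed) CV_IS_MAT(_src) && CV_IS_MAT(_dst) && (_src->rows == 1 || _src->cols == 1) && (_dst->rows == 1 || _dst->cols == 1) && _src->cols + _src->rows - 1 == _dst->rows + _dst->cols - 1 && (CV_MAT_TYPE(_src->type) == CV_32FC2 || CV_MAT_TYPE(_src->type) == CV_64FC2) && (CV_MAT_TYPE(_dst->type) == CV_32FC2 || CV_MAT_TYPE(_dst->type) == CV_64FC2) in function 'cvUndistortPointsInternal'
```

```bash
python3 jog.py '[[-2,4,30,0.012],[0,0,35,0],[0,0,30,0],[0,0,0,0],[0,0,0,0]]' 40
python3 jog.py '[[0,0,20,0],[0,0,20,0],[0,0,4,0],[0,0,0,0],[0,0,0,0]]' 40
python3 jog.py '[[0,0,0,0],[0,0,0,0],[0,0,0,0],[0,0,0,0],[0,0,0,0],[0,0,0,0],[0,0,0,0]]' 0 20
```

```text
t: 14.65
tcp_pos: [430.8, -183.1, 124.6]
orientation: [-0.0, 1.0, -0.005, -0.0]
contact_force: [0.4, -0.6, 1.4]
gripper_width: 40.1
grasp_force: 0.0
t: 15.07
tcp_pos: [431.4, -184.4, 82.0]
orientation: [0.0, 1.0, -0.006, 0.002]
contact_force: [0.2, 0.1, 0.9]
gripper_width: 39.9
grasp_force: 0.0
t: 15.65
tcp_pos: [429.8, -182.3, 80.7]
orientation: [-0.001, 1.0, -0.005, -0.0]
contact_force: [-0.8, 3.4, 5.4]
gripper_width: 13.7
grasp_force: 19.9
```

Gripped on the bar at 13.7 mm opening, as it should be. I'll turn it clockwise.

```bash
python3 jog.py '[[0,0,0,0.12],[0,0,0,0.12],[0,0,0,0.12],[0,0,0,0.12],[0,0,0,0.12],[0,0,0,0.12]]'
python3 -c "
from h import *
s=r.state();print(s['qpos'].round(2),s['wrist_torque'])"
python3 jog.py '[[0,0,0,0.12],[0,0,0,0.12],[0,0,0,0.12],[0,0,0,0.12],[0,0,0,0.12]]'
python3 jog.py '[[0,0,0,0.08],[0,0,0,0.04],[0,0,0,0.03],[0,0,0,0]]'
python3 -c "
from h import *
s=r.state();print(s['qpos'].round(2),s['wrist_torque'],tool(s,430,-182,80,0))"
```

```text
t: 16.15
tcp_pos: [429.7, -182.6, 80.7]
orientation: [-0.001, 0.933, -0.36, -0.001]
contact_force: [-0.9, 2.8, 4.6]
gripper_width: 13.9
grasp_force: 20.0
[ 0.19  0.59  0.25  2.1  -0.3   0.48 -1.65] [0.82593168 0.17744493 0.10372482]
t: 16.57
tcp_pos: [429.6, -182.6, 80.7]
orientation: [-0.001, 0.785, -0.62, -0.001]
contact_force: [-1.3, 3.2, 6.1]
gripper_width: 13.7
grasp_force: 20.0
t: 16.9
tcp_pos: [429.6, -183.0, 80.7]
orientation: [-0.0, 0.739, -0.674, -0.001]
contact_force: [-1.0, 1.7, 6.8]
gripper_width: 14.5
grasp_force: 20.8
[ 0.05  0.62  0.46  2.11 -0.53  0.53 -2.15] [0.61927285 0.2408538  0.41478928] (array([-1. , -0.5,  0.7]), np.float64(-1.479))
```

The torque rose to 0.41 N m, so the knob is against its stop. I'll release, rise and turn back.

```bash
python3 jog.py '[[0,0,0,0],[0,0,0,0],[0,0,0,0],[0,0,0,0],[0,0,-15,0],[0,0,-25,0],[0,0,-30,0],[0,0,-30,0]]' 40
python3 jog.py '[[0,0,-15,-0.123],[0,0,-15,-0.123],[0,0,-15,-0.123],[0,0,-15,-0.123],[0,0,-15,-0.123],[0,0,-15,-0.123],[0,0,-15,-0.123],[0,0,-15,-0.123]]' 60
python3 jog.py '[[0,0,0,-0.123],[0,0,0,-0.123],[0,0,0,-0.123],[0,0,0,-0.123],[20,36,0,0],[20,36,0,0],[20,36,0,0],[20,36,0,0]]'
python3 jog.py '[[20,36,0,0],[0,0,0,0],[0,0,0,0]]'
python3 - <<'E'
from h import *
d=r.get_image("wrist");s=r.state();print(s["tcp_pos"],s["qpos"].round(2))
b=blobs(d,(100,120,50),(125,255,255))[0];p=b[2]
m=np.zeros((384,512),np.uint8);m[p[:,1],p[:,0]]=1
k=cv2.findContours(m,cv2.RETR_EXTERNAL,cv2.CHAIN_APPROX_NONE)[0][0][:,0]
print(b[0],p.min(0),p.max(0),"lid",circ(cast(d,k,11)))
x0,y0=p.min(0);x1,y1=p.max(0)
g=cv2.cvtColor(d["img"],cv2.COLOR_RGB2GRAY);q=cv2.inRange(g,0,45);q[:y0]=0;q[y1:]=0;q[:,:x0]=0;q[:,x1:]=0
n,l,S,c=cv2.connectedComponentsWithStats(q);i=1+S[1:,4].argmax();pp=np.argwhere(l==i)[:,::-1];print("grip",S[i],cast(d,c[i],45),cast(d,[pp.min(0),pp.max(0)],45))
z=blobs(d,(0,150,60),(8,255,255))
for t in z[:2]:print("red",t[0],t[1],cast(d,t[1],85))
cv2.imwrite("pics/w8.png",d["img"][:,:,::-1])
E
```

```text
t: 17.57
tcp_pos: [429.1, -184.2, 180.9]
orientation: [0.001, 0.737, -0.675, -0.001]
contact_force: [-0.1, 0.3, -0.2]
gripper_width: 40.0
grasp_force: 0.0
t: 18.23
tcp_pos: [429.4, -184.3, 300.8]
orientation: [0.0, 0.97, -0.244, -0.0]
contact_force: [0.3, 0.8, -0.3]
gripper_width: 59.8
grasp_force: 0.0
t: 18.9
tcp_pos: [509.4, -330.2, 300.0]
orientation: [-0.0, 1.0, -0.003, -0.0]
contact_force: [1.0, 0.2, 0.2]
gripper_width: 59.7
grasp_force: 0.0
t: 19.15
tcp_pos: [528.0, -366.9, 298.0]
orientation: [-0.0, 1.0, -0.005, -0.002]
contact_force: [-0.6, 0.2, 0.1]
gripper_width: 60.3
grasp_force: 0.0
[ 528.17199181 -364.94104803  298.89970176] [ 0.38  0.57  0.34  1.35 -0.19  1.25 -0.85]
6421 [210  87] [302 178] lid (array([ 560.77137282, -369.95103839]), np.float64(68.78367933930936))
grip [246 127  16  20 138] [[ 560.15279021 -365.13427411]] [[ 574.58856312 -356.49311927]
 [ 548.04547044 -377.11230681]]
red 789 [129.33840304 228.83396705] [[ 440.58837443 -191.73085789]]
```

View pics/w8.png

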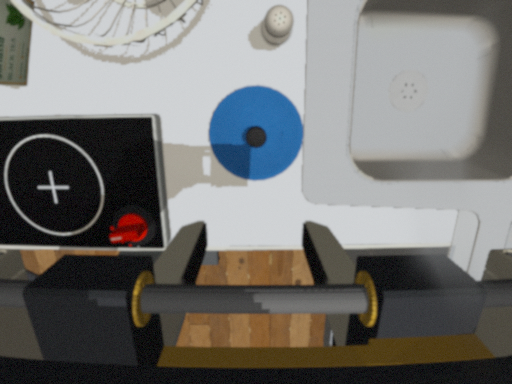

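The lid is at (256,132) px with its grip at (256,137), giving (561,-368.5) mm. The knob's white mark now points left along +y, so it is at full. I'll grip the lid.

```bash
python3 jog.py '[[16,2,35,0],[17,2,35,0],[0,0,38,0],[0,0,38,0],[0,0,38,0],[0,0,0,0],[0,0,0,0]]' 60
python3 -c "
from h import *
s=r.state();print(tool(s,561,-368.5,37,0))"
```

```text
t: 19.78
tcp_pos: [560.9, -366.5, 115.5]
orientation: [-0.002, 1.0, -0.002, -0.002]
contact_force: [0.6, -0.5, 0.7]
gripper_width: 60.0
grasp_force: 0.0
(array([ 0.3,  2.2, 78.5]), np.float64(-0.005))
```

```bash
python3 jog.py '[[0,1,30,0],[0,1,25,0],[0,0,15,0],[0,0,7,0],[0,0,0,0],[0,0,0,0]]' 60
python3 jog.py '[[0,0,0,0],[0,0,0,0],[0,0,0,0],[0,0,0,0],[0,0,0,0],[0,0,0,0],[0,0,0,0]]' 0 30
```

```text
t: 20.28
tcp_pos: [563.3, -371.8, 42.1]
orientation: [0.001, 1.0, -0.003, 0.002]
contact_force: [0.2, -0.9, 0.7]
gripper_width: 60.3
grasp_force: 0.0
t: 20.87
tcp_pos: [561.9, -370.8, 39.6]
orientation: [-0.0, 1.0, -0.003, 0.0]
contact_force: [0.2, 1.1, 1.8]
gripper_width: 29.1
grasp_force: 30.0
```

```bash
python3 jog.py '[[0,0,-10,0],[0,0,-25,0],[0,0,-35,0],[0,0,-35,0],[0,0,-35,0],[0,0,-35,0],[0,0,-35,0],[0,0,-20,0]]'
python3 jog.py '[[-4,-15,-10,0],[-8,-28,0,0],[-8,-36,0,0],[-8,-36,0,0],[-8,-36,0,0],[-8,-36,0,0],[-8,-36,0,0],[-8,-36,0,0]]'
python3 jog.py '[[-8,-36,0,0],[-8,-36,0,0],[-8,-36,0,0],[-8,-36,0,0],[-8,-36,0,0],[-8,-36,0,0],[-8,-36,0,0],[-4,-36,0,0]]'
python3 jog.py '[[0,-36,0,0],[0,-36,0,0],[0,-32,0,0],[0,-20,0,0],[0,-10,0,0],[0,0,0,0],[0,0,0,0]]'
cat > m.py <<'E'
from h import *
d=r.get_image("wrist");s=r.state();print(s["tcp_pos"],s["qpos"].round(2),s["gripper_width"],tool(s,500,317,200,0))
bs=blobs(d,(100,120,50),(125,255,255),300)
for b in bs[:3]:print(b[0],b[1].round(),b[2].min(0),b[2].max(0),cast(d,b[1],108).round())
for b in blobs(d,(22,120,100),(35,255,255))[:3]:print("yel",b[0],b[1],circ(cast(d,b[2],45)))
cv2.imwrite("pics/w9.png",d["img"][:,:,::-1])
E
python3 m.py
```

```text
t: 21.53
tcp_pos: [562.3, -372.2, 274.2]
orientation: [0.002, 1.0, -0.003, 0.003]
contact_force: [0.6, 0.1, -2.2]
gripper_width: 29.5
grasp_force: 30.0
t: 22.2
tcp_pos: [502.2, -110.2, 279.4]
orientation: [-0.0, 1.0, -0.003, -0.0]
contact_force: [0.6, -0.4, -1.7]
gripper_width: 29.1
grasp_force: 30.0
t: 22.87
tcp_pos: [443.5, 177.9, 279.6]
orientation: [0.0, 1.0, -0.003, -0.0]
contact_force: [0.7, -0.3, -1.3]
gripper_width: 29.2
grasp_force: 30.0
t: 23.45
tcp_pos: [446.0, 309.2, 279.1]
orientation: [0.001, 1.0, -0.004, -0.0]
contact_force: [-0.6, -0.9, -0.7]
gripper_width: 29.5
grasp_force: 30.0
[446.3959628  308.23816656 279.24415094] [-0.78  0.41  0.2   1.67 -0.09  1.07 -2.14] 29.248404914056348 (array([53.5, -9.4, 79.2]), np.float64(-0.009))
27272 [252. 162.] [152  34] [358 256] [[460. 311.]]
1132 [254. 275.] [225 256] [284 285] [[312. 309.]]
yel 462 [299.06926407  91.6017316 ] (array([498.31232598, 314.76257452]), np.float64(83.86241458823127))
yel 233 [192.86695279  92.0944206 ] (array([498.45212345, 320.27526522]), np.float64(85.90380678327706))
yel 134 [315.19402985 311.79104478] (array([199.43196293, 226.90530104]), np.float64(23.7677167963706))
```

Run:
```python
from h import *
d=r.get_image("wrist")
m=cv2.inRange(cv2.cvtColor(d["img"],cv2.COLOR_RGB2HSV),(100,120,50),(125,255,255))
pts=[]
for y in range(36,230,8):
    q=m[y].nonzero()[0]
    if len(q)==0: continue
    a,b=q.min(),q.max();w=cast(d,[(a-.5,y),(b+.5,y)],110);print(y,a,b,w.round(1).ravel(),w[:,1].mean().round(1))
    if 62<y<150:pts+=list(w)
print(circ(np.array(pts)))
```

```text
36 230 255 [592.9 331.3 592.6 304.7] 318.0
44 223 262 [585.3 338.7 584.9 297.6] 318.1
52 221 265 [577.6 341.  577.1 294.5] 317.8
60 222 263 [569.8 340.2 569.3 296.6] 318.4
68 211 278 [562.1 352.  561.3 280.9] 316.5
76 201 288 [554.3 362.9 553.3 270.3] 316.6
84 194 295 [546.4 370.8 545.2 262.8] 316.8
92 189 300 [538.3 376.6 537.  257.2] 316.9
100 186 303 [530.1 380.4 528.8 253.7] 317.1
108 183 306 [521.8 384.2 520.4 250.2] 317.2
116 182 307 [513.3 385.9 511.9 248.8] 317.4
124 182 308 [504.8 386.5 503.3 247.4] 317.0
132 183 307 [496.1 386.1 494.7 248.1] 317.1
140 185 320 [487.2 384.5 485.8 233.2] 308.9
148 182 329 [478.3 388.5 476.8 222.6] 305.6
156 174 333 [469.4 398.3 467.7 217.5] 307.9
164 168 343 [460.3 406.  458.4 205.3] 305.7
172 163 345 [451.  412.7 449.  202.2] 307.5
180 159 352 [441.6 418.4 439.3 193.2] 305.8
188 157 355 [431.9 421.7 429.6 188.8] 305.3
196 154 357 [422.1 426.4 419.7 185.5] 305.9
204 153 356 [412.1 428.7 409.7 185.7] 307.2
212 152 358 [401.9 431.1 399.4 182.3] 306.7
220 152 358 [391.6 432.3 389.  181.2] 306.8
228 153 358 [381.  432.3 378.4 180.1] 306.2
(array([491.98923708, 314.23894305]), np.float64(75.18954483134839))
```

Run:
```python
from h import *
d=r.get_image("wrist")
m=cv2.inRange(cv2.cvtColor(d["img"],cv2.COLOR_RGB2HSV),(100,120,50),(125,255,255))
P=[];Q=[]
for y in range(66,256,2):
    q=m[y].nonzero()[0];e=[(q.min()-.5,y),(q.max()+.5,y)]
    if 68<=y<=132:P+=e
    if 176<=y<=236:Q+=e
P=cast(d,P,110)
for rad in(70,71.):
    from scipy.optimize import least_squares
    print("pan fixed R",rad,least_squares(lambda c:np.hypot(*(P-c).T)-rad,[499,317]).x)
print("pan",circ(P));s=r.state();z=s["tcp_pos"][2]-39.6+11
print("lid",circ(cast(d,Q,z)),s["tcp_pos"])
d=r.get_image("top");b=blobs(d,(100,120,60),(125,255,255));print([(x[0],x[1].round(),cast(d,x[1],105).round()) for x in b[:2]])
```

```text
pan fixed R 70 [501.2146698  317.30905372]
pan fixed R 71.0 [499.50992693 317.3275747 ]
pan (array([502.24970113, 317.29746249]), np.float64(69.3858994421596))
lid (array([445.94016889, 306.80838308]), np.float64(70.61954600243818)) [446.55060335 308.18627411 279.44320699]
[(np.int32(667), array([181., 202.]), array([[540., 314.]])), (np.int32(262), array([183., 244.]), array([[405., 307.]]))]
```

```bash
python3 jog.py '[[18,-4,15,0],[18,-3,30,0],[18,-3,30,0],[0,0,25,0],[0,0,10,0],[0,0,0,0],[0,0,0,0],[0,0,0,0]]'
python3 -c "
from h import *
s=r.state();print(tool(s,501,318,143,0),s['tcp_pos'],r.state()['contact_force'])"
```

```text
t: 24.32
tcp_pos: [500.8, 320.9, 171.3]
orientation: [-0.001, 1.0, -0.003, 0.001]
contact_force: [-1.1, -0.0, -1.2]
gripper_width: 29.4
grasp_force: 30.0
(array([ 0.2,  2.9, 28.3]), np.float64(-0.006)) [500.78321876 320.86169075 171.31190401] [-1.06475797 -0.02363368 -1.19407712]
```

```bash
python3 jog.py '[[0,1,8,0],[0,0,6,0],[0,0,0,0],[0,0,0,0]]'
python3 jog.py '[[0,0,2,0],[0,0,2,0],[0,0,2,0],[0,0,0,0]]'
python3 jog.py '[[0,0,2,0],[0,0,2,0],[0,0,0,0]]'
```

```text
t: 24.65
tcp_pos: [499.6, 319.3, 155.1]
orientation: [0.0, 1.0, -0.003, -0.0]
contact_force: [-0.0, 0.5, -1.9]
gripper_width: 29.7
grasp_force: 30.0
t: 24.98
tcp_pos: [499.7, 319.3, 148.8]
orientation: [0.0, 1.0, -0.003, -0.0]
contact_force: [-1.0, -0.4, -2.7]
gripper_width: 29.6
grasp_force: 30.0
t: 25.23
tcp_pos: [499.7, 319.3, 144.8]
orientation: [0.0, 1.0, -0.003, -0.0]
contact_force: [0.1, -0.7, -0.6]
gripper_width: 29.3
grasp_force: 30.0
```

```bash
python3 jog.py '[[0,0,1,0],[0,0,1,0],[0,0,0,0]]'
python3 jog.py '[[0,0,0.7,0],[0,0,0,0]]'
```

```text
t: 25.48
tcp_pos: [499.8, 319.4, 143.0]
orientation: [0.0, 1.0, -0.003, -0.0]
contact_force: [-0.5, -0.2, -3.0]
gripper_width: 29.2
grasp_force: 30.0
t: 25.65
tcp_pos: [500.0, 319.4, 142.6]
orientation: [-0.0, 1.0, -0.003, 0.0]
contact_force: [-1.0, 0.4, -2.1]
gripper_width: 29.1
grasp_force: 30.0
```

```bash
python3 jog.py '[[0,0,0.7,0],[0,0,0.7,0],[0,0,0,0]]'
python3 jog.py '[[0,0,0.7,0],[0,0,0,0]]'
python3 jog.py '[[0,0,0.7,0],[0,0,0,0]]'
```

```text
t: 25.9
tcp_pos: [500.0, 319.4, 142.5]
orientation: [-0.0, 1.0, -0.003, 0.0]
contact_force: [-1.8, -0.6, 5.1]
gripper_width: 29.6
grasp_force: 30.0
t: 26.07
tcp_pos: [500.1, 319.4, 142.5]
orientation: [-0.0, 1.0, -0.003, 0.0]
contact_force: [-2.0, -1.5, 7.9]
gripper_width: 29.3
grasp_force: 30.0
t: 26.23
tcp_pos: [500.0, 319.4, 142.4]
orientation: [-0.001, 1.0, -0.003, 0.0]
contact_force: [-4.6, -2.4, 12.3]
gripper_width: 29.0
grasp_force: 30.0
```

The lid seated at the predicted height (142.5 mm against 142.6). I'll relax, release and rise.

```bash
python3 jog.py '[[0,0,-1,0],[0,0,-0.7,0],[0,0,0,0]]'
python3 jog.py '[[0,0,0,0],[0,0,0,0],[0,0,0,0],[0,0,0,0],[0,0,0,0]]' 60
python3 jog.py '[[0,0,-15,0],[0,0,-30,0],[0,0,-35,0],[-10,0,-35,0],[-30,0,-10,0],[-30,0,0,0],[0,0,0,0],[0,0,0,0]]'
python3 - <<'E'
from h import *
d=r.get_image("wrist");print(r.state()["tcp_pos"],r.state()["contact_force"])
b=blobs(d,(100,120,50),(125,255,255))[0];m=np.zeros((384,512),np.uint8);p=b[2];m[p[:,1],p[:,0]]=1
P=[];
for y in range(66,256,2):
    q=m[y].nonzero()[0]
    if len(q):P+=[(q.min()-.5,y),(q.max()+.5,y)]
W=cast(d,P,114);v=np.hypot(*(W-[501,317]).T);W=W[abs(v-72)<6];print(b[0],p.min(0),p.max(0),"lid",circ(W),len(W))
g=cv2.cvtColor(d["img"],cv2.COLOR_RGB2GRAY);q=cv2.inRange(g,0,45);x,y=b[1].astype(int);q[:y-40]=0;q[y+40:]=0;q[:,:x-40]=0;q[:,x+40:]=0
n,l,S,c=cv2.connectedComponentsWithStats(q);i=1+S[1:,4].argmax();pp=np.argwhere(l==i)[:,::-1];print("grip top",S[i],cast(d,[(pp.min(0)+pp.max(0))/2],148))
for t in blobs(d,(22,120,100),(35,255,255))[:2]:print("yel",circ(cast(d,t[2],45)))
d=r.get_image("top")
for nm,lo,hi in(("blue",(100,120,60),(125,255,255)),("red",(0,180,90),(4,255,255))):
    for t in blobs(d,lo,hi)[:3]:print(nm,t[0],t[1].round(1),t[2].min(0),t[2].max(0),cast(d,t[1],105).round())
E
```

```text
t: 26.48
tcp_pos: [500.1, 319.5, 142.5]
orientation: [-0.0, 1.0, -0.003, 0.0]
contact_force: [-2.3, -1.2, 8.1]
gripper_width: 29.5
grasp_force: 30.0
t: 26.9
tcp_pos: [499.9, 319.4, 141.1]
orientation: [0.0, 1.0, -0.003, -0.0]
contact_force: [-0.3, 0.6, 0.5]
gripper_width: 57.3
grasp_force: 0.0
t: 27.57
tcp_pos: [428.5, 320.4, 266.8]
orientation: [-0.0, 1.0, -0.002, -0.0]
contact_force: [0.6, 0.3, 0.7]
gripper_width: 60.1
grasp_force: 0.0
[429.89624033 319.91006187 266.56057138] [ 0.75043661  0.67634824 -0.27710673]
15316 [187  12] [322 190] lid (array([498.13179376, 318.96912306]), np.float64(69.86014175657563)) 116
grip top [240 101  14  28  92] [[497.97021575 326.77978237]]
yel (array([495.87658119, 318.60067172]), np.float64(89.46916236747528))
yel (array([468.03979298, 338.46523335]), np.float64(55.68853376681375))
blue 988 [181.3 206.6] [158 187] [203 229] [[526. 313.]]
blue 52 [169.8 230.2] [167 226] [172 235] [[450. 350.]]
red 137 [332. 233.] [325 227] [339 239] [[ 427. -175.]]
red 119 [220.1 222. ] [215 200] [233 239] [[472. 186.]]
red 118 [256.4 221.3] [244 195] [262 240] [[471.  68.]]
```

```bash
python3 -c "
from rig import r
print(r.sign_off())"
```

```text
the job is handed in; nothing more can be done
None
```

The job is handed in at about 28 s: the saucepan measured about 5 mm off centre in the yellow ring and the milk pan about 5 mm off in the red one (about 18 mm allowed for each), the knob is at its clockwise stop, and the lid is on the saucepan at its seated height.

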